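Stand the portable readout on its kickstand

ROBOT

A 6-joint arm with a two-finger parallel gripper is mounted at the origin on the work surface. World frame = base frame: x ahead of the robot, y to its left, z up, the work surface at z = 0. Lengths are in m, angles in rad, forces in N, time in s.
With the tool pointing down it reaches from about 0.4 to 0.825 m from the base axis. Payload 7 kg.
Tool frame: the origin (TCP) lies between the finger pads; the fingertips stand arm.nose_length ahead of it and the grasp point (between the pads) is the TCP (arm.nose_length is the distance from the TCP to the fingertips, in m); x points along the fingers, z is the direction in which the jaws open and shut, and the axes are right-handed (so a half turn about x gives the same grasp; the last joint's range is limited). The gripper opens to 88 mm and grips with 3 to 60 N. Pads are 19 mm wide; open, the fingers measure 130 mm over their backs; the gripper's body (78 mm by 193 mm) begins 47 mm behind the grasp point.
Start: joints at [1.543, 0.359, 0.012, 0, -1.224, -0.288], TCP at [0.21, 0.642, 0.246] pointing down, gripper open.
Joint ranges: [-3.07, 3.07], [-1.43, 2.12], [-1.02, 1.25], [-3.03, 1.67], [-3.05, -0], [-3.03, 3.03]. Speed limits (rad/s): [2.39, 2.39, 3.01, 3.14, 3.14, 3.14].

INTERFACE

Orientations are given as [roll, pitch, yaw] about the fixed x, y, z axes, in that order (R = Rz(yaw) Ry(pitch) Rx(roll)).
In Python, from station import arm, viewer, spotter gives the robot as it stands.
- The arm moves only by the shell command python3 -m handwheel 'ROWS' [FORCE]. ROWS is a JSON object of lists of equal length, an entry for each row: "gripper": the gripper command: -1 is shut, 1 is fully open, values between are in proportion; "travel": the shift along the world's x, y, z each as a share of 500 mm, from -1 to 1, a list of three; "spin": the turn about the world's z as a share of 45 degrees, from -1 to 1. A call has 1 to 20 rows; each row is the pose to reach, as a shift and turn from the pose commanded when the call began; what a row does not reach only later rows make up. A row lasts 1/10 s, in which the tool goes at most 50 mm and 8.59 degrees, less where a joint would pass 70% of its speed; a pose out of reach is approached as far as the arm can. A call with a number of a shift or a turn outside -1 to 1 is refused whole. A call with a gripper value outside its range is refused whole. The fingers move at their own pace and stop on an object; FORCE is the grip in N (left out, the last holds). Time passes only in rows, so rows that repeat a pose let the fingers close. It gives the time, the measured TCP pose, the force and the opening at its end, in the units of the state.
- arm.get_state(): the state, without advancing time (a new reading comes with each control period).
- viewer.grab_frame(name): name is "scene" or "top" or "wrist"; returns a dict with "pixels" (384x512x3 uint8, blue, green, red), "fx", "fy", "cx", "cy" (pixels), "eye" and "attitude" of the camera in the world. Camera axes: x right, y down, z forward; pixel columns grow to the right and rows downward; lengths in m; the calibration is good to about 2 mm. A picture is of the moment at which its call begins. There is no depth.
- arm.job_done(): hands the job in, once; it reports no verdict.
Trained networks look in the newest picture that a camera, given by its name, has taken for a name from the list of things; names that differ only in an ending like _2 or _b are one class to them, and where a whole thing is asked for, a point or a joint stands for the part that bears it (a point fixed in the world has none). Each returns a list of dicts, best first, with "conf" (0 to 1); they miss things now and then, are a little off and sometimes report something else, mostly with a low value. They report only what shows in the picture. A call takes as long as a camera call.
- spotter.spot_in(camera, label): "rect" ([left, top, right, bottom] in pixels, round what is visible of it).
- spotter.tip_of(camera, label): "at" ([column, row] in pixels: a listed point, or the origin of a listed thing).
The state is a dict: "t": time; "q": joint angles; "qd": joint speeds; "joint_efforts": joint torques, N m; "eef_pos": TCP position; "ee_rot": TCP orientation; "force": force on the tool from outside, world axes, zero at the start; "moment": the same for the moment, N m; "width": finger opening in m.
Only numpy, scipy, OpenCV 4.12 (cv2) and the standard library are available. Lean on these libraries where they do the work, as an engineer would, in place of code of your own. Each camera call takes 0.05 s, during which the arm holds its last target.

TASK

The portable readout lies face down on the sloped service rest. Open its kickstand fully by the yellow tab, then pick the readout up by the orange handle and set it down gently, not dropping it, to stand on the blue pad, leaning back on its kickstand with the whole of it on the pad and the display facing squarely out over the pad's white-striped edge; let go and leave the other things where they are.

Things in the scene. Friction and masses are not known exactly. Their poses are not given: they have to be found in the camera images.
- readout: Portable readout, white box 110 mm wide (y), 120 tall (z), 24 deep (x), about 0.4 kg. Origin: centre of its bottom face; +z to the handle on top; display (dark screen, keys) on the -x face, kickstand on the +x face (back). Starts loose, display down on the rest's slope: z leans 35 deg from vertical to the rest's -x, the back looks up and to the rest's +x, readout y along the rest's y.
- handle (a point): Middle of the orange grip block that sticks 41 mm up out of the readout's top: 30 mm wide (y), 14 mm thick (x). On the readout's z axis, 142 mm from its origin, 22 mm above its top face. Has the readout's axes. To be pinched across its 30 mm width, the gripper coming roughly along the readout's -z.
- kickstand (a joint): Kickstand angle in rad: 0 folded flat on the readout's back, 0.9 fully open at a hard stop. Stiff (friction 0.05 N m): stays where it is left. Starts at 0 to 0.12. Turns about the readout's -y axis: opening swings the foot out to the readout's +x, then up towards its top.
- hinge (a point): Middle of the kickstand's hinge axis (parallel to y), at x = 15, z = 92 mm in the readout's frame. Its axes turn with the kickstand and equal the readout's when folded: the leg runs along its -z, the tab sticks out along its +x.
- tab (a point): Middle of the yellow pull tab at the kickstand's free end: 12 mm wide (y), 14 along the leg (z), standing 24 mm out (+x) of the dark leg plate (5 thick, 36 wide). 77 mm from the hinge along the leg, 17.5 mm out from the leg's middle plane, 9 mm short of the tab's outer end. Axes as hinge. To be pinched across its 12 mm width.
- foot (a point): Middle of the kickstand's rubber foot bar (60 mm along y, 8 mm diameter), 86 mm from the hinge along the leg. When the readout stands on the open kickstand it leans back 26 deg (0.45 rad, z axis towards its back), on its bottom back edge and this bar; its origin is then 5 mm above the pad and the bar 91 mm behind the origin.
- pad: Blue mat with a black rim, fixed on the table, 160 (x) by 200 mm (y), 4 thick; origin at the centre of its underside. A white stripe runs along its -x edge: the display is to face out over that edge (readout x along pad x, seen from above).
- rest: Fixed service rest: dark base 160 x 130 mm and a black slope (35 deg from vertical), 120 wide, facing its own +x and up, with a yellow ledge at the slope's foot under 14 mm of the readout's 24 mm depth. Origin on the table, 10 mm to +x from the middle of the base. Lies on either side of the table, the pad on the other.
- connector: Bystander, loose: silver multi-pin connector insert, 44 x 60 x 36 mm. Leave it alone.
- terminals: Bystander, loose: orange terminal block with four screws, 30 x 52 x 22 mm. Leave it alone.
- selector: Bystander, loose: grey box with a black rotary selector, 48 x 48 x 50 mm. Leave it alone.
- screwdriver: Bystander, loose: screwdriver lying on the table. Leave it alone.
- grease: Bystander, loose: jar, 60 mm across, 85 mm tall. Leave it alone.
- gear_blank: Bystander, loose: green stepped plastic blank, 60 mm across, 30 mm tall. Leave it alone.

How it is judged:
By the outcome, as a careful person would: the job done as asked, in the order asked, and still so for the second after the job is handed in, with the robot touching nothing.
It also fails if it takes over 59 s, if anything falls off the work surface, if the arm or the gripper's body presses on something with over 40 N, if the wrist force passes 120 N, or if a joint passes its speed limit or range.

## Working session

There is one attempt and no reset: what is moved stays moved. The work goes in short steps, Python scripts to look and compute and a shell command to move; the robot and the scene stay as the last step left them, time stands still between calls to the robot, and variables do not carry over. Pictures are saved under pics/ and viewed, and the job is handed in when it is done.

```bash
ls -la; mkdir -p pics
cat > h.py <<'E'
from station import arm, viewer, spotter
import numpy as np, cv2
E
python3 - <<'E'
from h import *
s=arm.get_state(); print(s, arm.nose_length)
for n in ("scene","top","wrist"):
    f=viewer.grab_frame(n); cv2.imwrite(f"pics/{n}0.png",f["pixels"]); print(n,{k:v for k,v in f.items() if k!="pixels"})
E
```

```text
total 12
drwxr-xr-x  3 agent agent 4096 Dec  7 03:45 .
drwxr-xr-x 23 root  root  4096 Dec  7 03:45 ..
drwxr-xr-x  2 agent agent 4096 Dec  7 03:45 pics
{'t': 0.0, 'q': array([ 1.54308382e+00,  3.59357529e-01,  1.10466925e-02, -3.49043076e-04,
       -1.22408749e+00, -2.88099185e-01]), 'qd': array([ 0.00010629, -0.00055179,  0.00058627,  0.0010297 , -0.00012354,
       -0.00061011]), 'joint_efforts': array([-3.40914403e-04, -5.82726824e+01,  2.93048269e+01,  6.99672773e+00,
        6.92003465e-03, -1.63108357e-04]), 'eef_pos': array([0.20952873, 0.64116983, 0.24463655]), 'ee_rot': array([ 0.08609918,  1.56916105, -1.80062771]), 'force': array([ 0.21212462, -0.5979837 , -0.37559064]), 'moment': array([-0.01577581,  0.01458965,  0.00649355]), 'width': 0.08721455970476712} 0.019
scene {'fx': 494.73936813837537, 'fy': 494.73936813837537, 'cx': 254.74729576720355, 'cy': 193.386989257316, 'eye': array([1.45355327, 0.23387407, 0.75589896]), 'attitude': array([-2.17559555,  0.02159309,  1.90608468])}
top {'fx': 412.89742176846426, 'fy': 412.89742176846426, 'cx': 255.1586324157417, 'cy': 193.8129447985011, 'eye': array([ 0.51025564, -0.0823331 ,  1.15612232]), 'attitude': array([-3.07679738,  0.00332174, -1.55190863])}
wrist {'fx': 324.3859661074149, 'fy': 324.3859661074149, 'cx': 261.038136470934, 'cy': 190.8035206847976, 'eye': array([0.27513932, 0.61979947, 0.3842525 ]), 'attitude': array([ 2.87974969e+00, -1.42725126e-03, -1.88724635e+00])}
```

View pics/scene0.png

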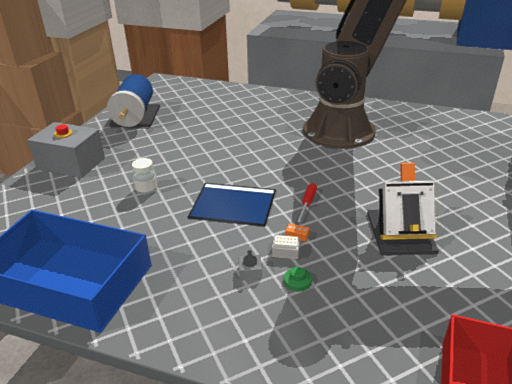

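View pics/top0.png

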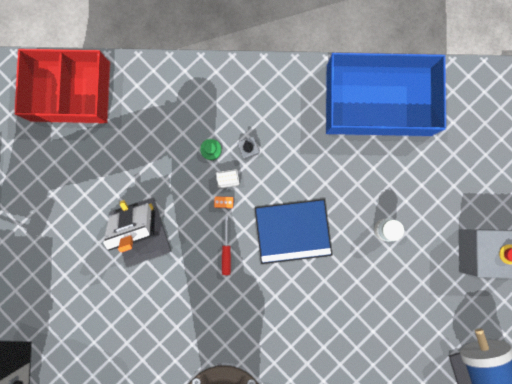

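View pics/wrist0.png

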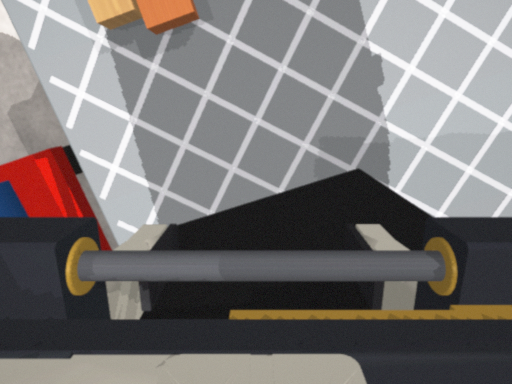

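The scene view shows the readout on its rest at about (408,210), with the handle up at (407,170). The pad is at (233,203) with its stripe towards the robot. In the top view the rest is at (135,230), the pad at (293,231) and the stripe at the bottom, which is world -x. Next I'll triangulate.

```bash
cat >> h.py <<'E'
from scipy.spatial.transform import Rotation as R
def ray(f,p):
    d=R.from_euler('xyz',f["attitude"]).apply([(p[0]-f["cx"])/f["fx"],(p[1]-f["cy"])/f["fy"],1.]); return f["eye"],d/np.linalg.norm(d)
def proj(f,X):
    c=R.from_euler('xyz',f["attitude"]).inv().apply(np.asarray(X)-f["eye"]); return np.array([c[...,0]/c[...,2]*f["fx"]+f["cx"],c[...,1]/c[...,2]*f["fy"]+f["cy"]]).T
def tri(rs):
    A=0;b=0
    for o,d in rs:
        P=np.eye(3)-np.outer(d,d);A=A+P;b=b+P@o
    X=np.linalg.solve(A,b); return X,[round(float(np.linalg.norm((np.eye(3)-np.outer(d,d))@(X-o))),4) for o,d in rs]
E
python3 - <<'E'
from h import *
F={n:viewer.grab_frame(n) for n in ("scene","top")}
for l in ["readout","handle","hinge","tab","foot","pad","rest"]:
    r=[]
    for n in F:
        q=spotter.tip_of(n,l); print(l,n,[(np.round(a["at"],1).tolist(),round(a["conf"],2)) for a in q[:2]])
        if q: r.append(ray(F[n],q[0]["at"]))
    if len(r)==2: X,e=tri(r); print("   ",X.round(4),e)
T=R.from_euler('xyz',arm.get_state()["ee_rot"]).as_matrix(); print(T.round(3))
for n,b in (("scene",(360,150,100,110)),("top",(90,185,90,90))):
    x,y,w,h=b; cv2.imwrite(f"pics/{n}z.png",cv2.resize(F[n]["pixels"][y:y+h,x:x+w],None,fx=5,fy=5,interpolation=cv2.INTER_CUBIC))
print(arm.get_state()["t"])
E
```

```text
readout scene [([410.2, 232.9], 0.93)]
readout top [([129.6, 211.2], 0.84)]
    [0.5287 0.2628 0.0431] [0.0023, 0.0023]
handle scene [([408.1, 171.9], 0.73)]
handle top [([122.4, 242.7], 0.69)]
    [0.4512 0.2387 0.1547] [0.0017, 0.0017]
hinge scene [([412.7, 194.3], 0.83)]
hinge top [([123.9, 226.8], 0.9), ([212.4, 151.3], 0.43)]
    [0.488  0.2526 0.1194] [0.0029, 0.0029]
tab scene [([411.9, 229.7], 0.66)]
tab top [([122.0, 206.1], 0.83), ([131.6, 213.2], 0.41)]
    [0.5425 0.2701 0.066 ] [0.0037, 0.0037]
foot scene [([407.3, 229.4], 0.58)]
foot top [([127.4, 207.9], 0.6), ([228.4, 197.2], 0.28)]
    [0.5378 0.2591 0.0602] [0.0021, 0.0021]
pad scene [([231.4, 205.2], 0.96)]
pad top [([290.6, 230.6], 0.87), ([228.8, 179.3], 0.67)]
    [ 0.4854 -0.1819 -0.007 ] [0.0037, 0.0037]
rest scene [([400.9, 237.1], 0.94)]
rest top [([142.5, 227.2], 0.98)]
    [ 0.4847  0.2432 -0.0093] [0.0047, 0.0047]
[[ 0.     0.951 -0.311]
 [-0.    -0.311 -0.951]
 [-1.     0.     0.   ]]
0.95
```

View pics/scenez.png

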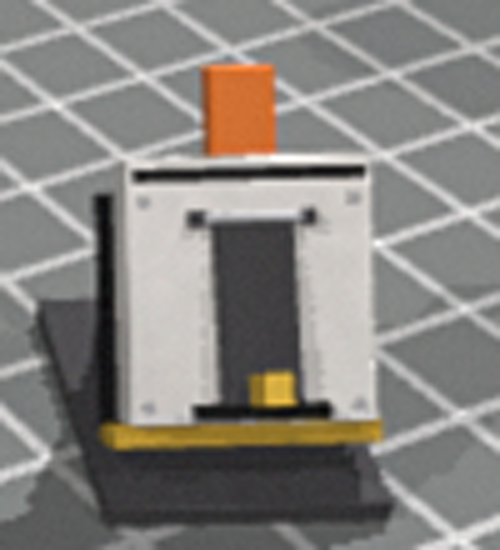

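View pics/topz.png

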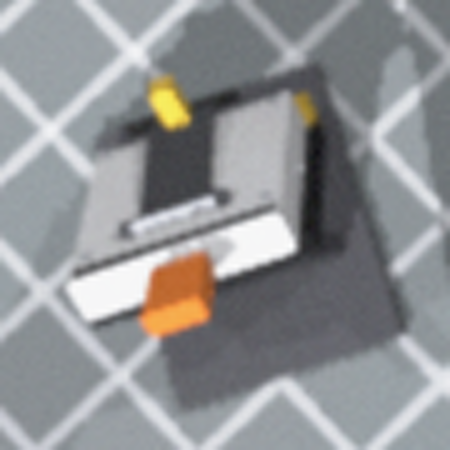

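Run:
```python
from h import *
from scipy.optimize import least_squares
F={n:viewer.grab_frame(n) for n in ("scene","top")}
def sz(u,v): return (360+u/5,150+v/5)
def tz(u,v): return (90+u/5,185+v/5)
obs=[("scene",(7,15,161),None,None)]
fix=[("scene",(0,0,142),(408.1,171.9)),("top",(0,0,142),(122.4,242.7)),("scene",(15,0,92),(412.7,194.3)),("top",(15,0,92),(123.9,226.8)),
("top",(0,0,0),(129.6,211.2)),("scene",(0,0,0),(410.2,232.9)),
("scene",(12,-55,0),sz(130,422)),("scene",(12,55,0),sz(376,417)),
("top",(12,55,120),tz(70,282)),("top",(-12,55,120),tz(92,322)),("top",(-12,-55,120),tz(297,250)),("top",(12,-55,120),tz(278,207)),("top",(12,-55,0),tz(292,92))]
kick=[("top",(17.5,0,-77),(122,206.1)),("scene",(17.5,0,-77),(411.9,229.7)),("scene",(26.5,0,-77),sz(278,388)),("top",(26.5,0,-77),tz(163,85))]
def W(p,x): 
    return np.array(p[:3])+(R.from_euler('z',p[3])*R.from_euler('y',-np.radians(35))).apply(np.array(x)/1000)
def K(p,x): return W(p,R.from_euler('y',-p[4]).apply(x)+[15,0,92])
def res(p):
    e=[proj(F[n],W(p,x))-u for n,x,u in fix]+[proj(F[n],K(p,x))-u for n,x,u in kick]
    return np.concatenate([np.ravel(e),[(p[4]-.06)/.03]])
r=least_squares(res,[.53,.26,.04,.3,.06],loss='soft_l1',x_scale=[.01,.01,.01,.1,.1]); print(r.x.round(4),"yawdeg",np.degrees(r.x[3])); print(res(r.x)[:-1].reshape(-1,2).round(1).tolist())
p=r.x
for l,X in (("origin",W(p,(0,0,0))),("handle142",W(p,(0,0,142))),("h148",W(p,(0,0,148))),("xdir",(np.cos(p[3]),np.sin(p[3])))): print(l,np.round(X,4))
for a in (p[4],0.06,.3,.5,.7,.9): print(round(a,2),K([*p[:4],a],(26,0,-77)).round(4))
np.save("p.npy",p)
# pad corners
f=F["top"]; im=f["pixels"]; cv2.imwrite("pics/padz.png",cv2.resize(im[190:275,245:340],None,fx=6,fy=6,interpolation=cv2.INTER_CUBIC))
```

```text
[0.5258 0.2625 0.0373 0.3468 0.0462] yawdeg 19.872869887010204
[[-1.0, -0.5], [2.4, 0.7], [-3.0, -0.8], [0.1, 0.3], [-0.2, 1.3], [-1.5, 1.3], [-0.2, 0.8], [-0.2, 0.7], [-1.9, 0.3], [-1.9, -0.4], [-0.6, -0.4], [-0.7, 0.8], [-1.5, -1.0], [1.1, -1.2], [1.7, -1.5], [-0.6, 0.7], [-1.0, 0.2]]
origin [0.5258 0.2625 0.0373]
handle142 [0.4492 0.2349 0.1537]
h148 [0.4459 0.2337 0.1586]
xdir [0.9404 0.3399]
0.05 [0.5513 0.2718 0.0762]
0.06 [0.5519 0.272  0.0772]
0.3 [0.5599 0.2749 0.0946]
0.5 [0.5635 0.2762 0.1104]
0.7 [0.564  0.2764 0.1267]
0.9 [0.5615 0.2754 0.1427]
```

View pics/padz.png

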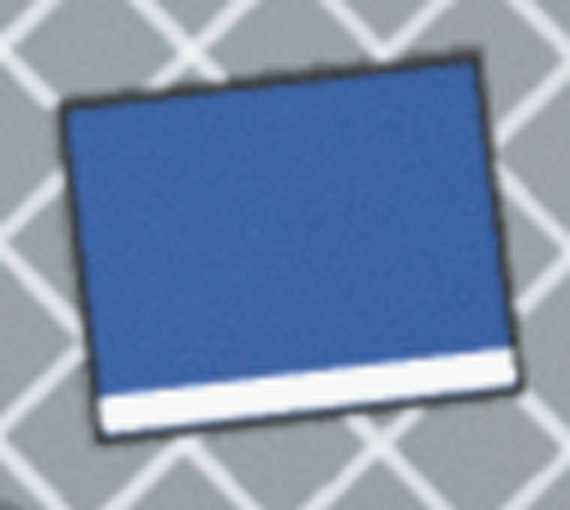

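```bash
python3 -m handwheel '{"gripper":[0,0,0,0,0,0,0,0,0,0,0,0,0,0,0,0],"travel":[[0.684,-0.738,-0.09],[0.684,-0.738,-0.09],[0.684,-0.738,-0.09],[0.684,-0.738,-0.09],[0.684,-0.738,-0.09],[0.684,-0.738,-0.09],[0.684,-0.738,-0.09],[0.684,-0.738,-0.09],[0.684,-0.738,-0.09],[0.684,-0.738,-0.09],[0.684,-0.738,-0.09],[0.684,-0.738,-0.09],[0.684,-0.738,-0.09],[0.684,-0.738,-0.09],[0.684,-0.738,-0.09],[0.684,-0.738,-0.09]],"spin":[0.845,0.845,0.845,0.845,0.845,0.845,0.845,0.845,0.845,0.845,0.845,0.845,0.845,0.845,0.845,0.845]}' 5
python3 - <<'E'
from h import *
f=viewer.grab_frame("wrist"); cv2.imwrite("pics/w1.png",f["pixels"])
s=arm.get_state(); print(s["t"],s["eef_pos"],s["q"].round(2)); print(R.from_euler('xyz',s["ee_rot"]).as_matrix().round(3))
for l in ("tab","hinge","foot","handle","readout"): print(l,[(np.round(a["at"],1).tolist(),round(a["conf"],2)) for a in spotter.tip_of("wrist",l)[:2]])
# pad
ft=viewer.grab_frame("top")
c=np.array([(62,102),(480,55),(520,388),(100,438)])/6+[245,190]
P=[]
for u in c:
    o,d=ray(ft,u); P.append(o+d*((.003-o[2])/d[2]))
P=np.array(P); print(P.round(4)); print("centre",P.mean(0)); v=P[0]+P[1]-P[2]-P[3]; w=P[0]+P[3]-P[1]-P[2]
print("yaw",np.degrees(np.arctan2(v[1],v[0])),np.degrees(np.arctan2(-w[0],w[1])),np.linalg.norm(v)/2,np.linalg.norm(w)/2)
E
```

```text
t: 2.65
eef_pos: [0.5511, 0.2736, 0.2008]
ee_rot: [2.039, 1.57, 0.818]
force: [-0.5, 0.4, 0.5]
width: 0.0437
2.7 [0.55119563 0.27340786 0.20078934] [ 0.78  0.29 -0.19 -0.   -1.09  1.14]
[[ 0.     0.94   0.342]
 [ 0.     0.342 -0.94 ]
 [-1.     0.    -0.   ]]
tab [([258.1, 193.8], 0.93)]
hinge [([263.8, 291.4], 0.87)]
foot [([261.8, 198.6], 0.56)]
handle [([259.4, 192.8], 0.5)]
readout [([264.3, 204.2], 0.72)]
[[ 0.5481 -0.0783  0.003 ]
 [ 0.5736 -0.2725  0.003 ]
 [ 0.42   -0.2922  0.003 ]
 [ 0.3934 -0.0987  0.003 ]]
centre [ 0.48380045 -0.1854346   0.003     ]
yaw 7.416981995042897 7.6611949096493825 0.15544581709895824 0.1956109627613277
```

View pics/w1.png

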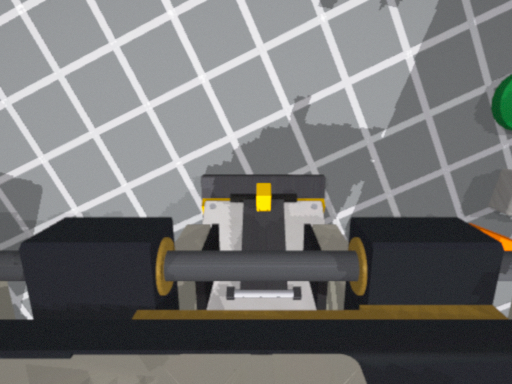

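The wrist view shows the yellow tab at about (263,197) and the hinge bar at (264,292), level in the image, so the yaw matches.

Run:
```python
from h import *
p=np.load("p.npy")
f=viewer.grab_frame("wrist"); s=arm.get_state()
print("tcp",proj(f,s["eef_pos"]), "below", proj(f,s["eef_pos"]-[0,0,.12]))
def W(p,x): return np.array(p[:3])+(R.from_euler('z',p[3])*R.from_euler('y',-np.radians(35))).apply(np.array(x)/1000)
def K(p,x): return W(p,R.from_euler('y',-p[4]).apply(x)+[15,0,92])
im=f["pixels"]
for l,X in dict(tabend=K(p,(26.5,0,-77)),tab=K(p,(17.5,0,-77)),hinge=W(p,(15,0,92)),bl=W(p,(12,55,0)),br=W(p,(12,-55,0)),tabpl=K(p,(26.5,6,-70)),tabpr=K(p,(26.5,-6,-70))).items():
    print(l,X.round(4),proj(f,X).round(1))
cv2.imwrite("pics/w1z.png",cv2.resize(im[165:310,190:335],None,fx=4,fy=4,interpolation=cv2.INTER_CUBIC))
```

```text
tcp [261.65604754 255.71885862] below [261.34847013 190.14977111]
tabend [0.5517 0.2719 0.0765] [262.2 189.1]
tab [0.545  0.2695 0.071 ] [262.1 195.5]
hinge [0.4877 0.2488 0.1213] [262.2 290.5]
bl [0.5163 0.3176 0.0442] [204.1 198.5]
br [0.5537 0.2142 0.0442] [319.9 198.5]
tabpl [0.5456 0.2761 0.0821] [254.9 195.8]
tabpr [0.5497 0.2648 0.0821] [269.4 195.8]
```

View pics/w1z.png

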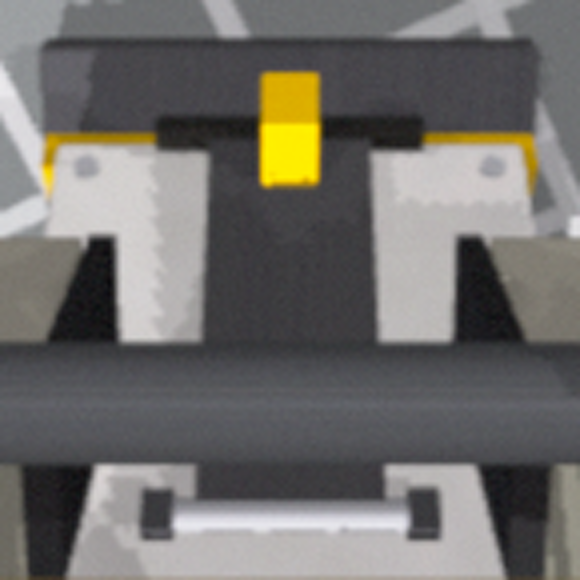

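```bash
python3 -m handwheel '{"gripper":[0,0,0,0,0,0,-1,-1,-1,-1,-1,-1],"travel":[[0,-0.003,-0.08],[0,-0.003,-0.16],[0,-0.003,-0.21],[0,-0.003,-0.235],[0,-0.003,-0.247],[0,-0.003,-0.247],[0,-0.003,-0.247],[0,-0.003,-0.247],[0,-0.003,-0.247],[0,-0.003,-0.247],[0,-0.003,-0.247],[0,-0.003,-0.247]],"spin":[0,0,0,0,0,0,0,0,0,0,0,0]}' 6
python3 - <<'E'
from h import *
f=viewer.grab_frame("wrist"); g=viewer.grab_frame("scene")
cv2.imwrite("pics/w2.png",np.hstack([cv2.resize(f["pixels"][150:310,180:345],(480,480)),cv2.resize(g["pixels"][130:260,345:475],(320,320)).__class__(0) if False else cv2.resize(g["pixels"][130:260,350:436],(318,480))]))
E
```

```text
t: 4.25
eef_pos: [0.5517, 0.2713, 0.0774]
ee_rot: [2.231, 1.57, 1.008]
force: [-2.0, 0.4, 1.1]
width: 0.0122
```

View pics/w2.png

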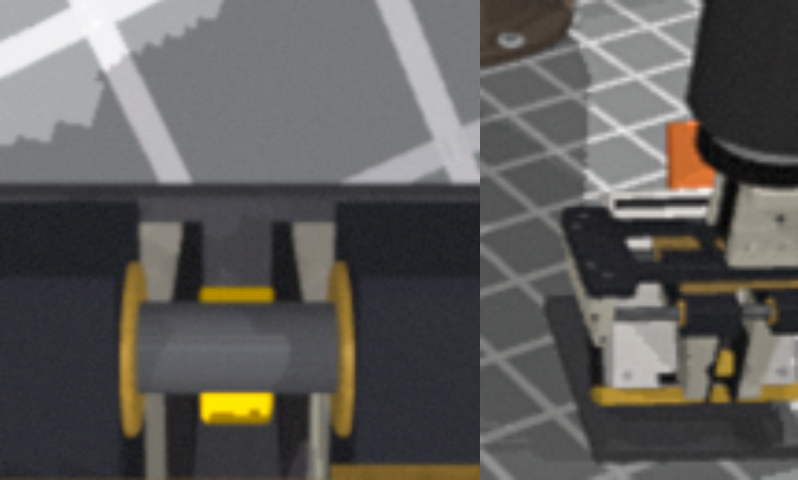

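```bash
python3 -m handwheel '{"gripper":[-1,-1,-1,-1,-1,-1,-1,-1,-1,-1,-1,-1],"travel":[[0.005,0.002,0.008],[0.010,0.004,0.020],[0.017,0.006,0.037],[0.021,0.0075,0.052],[0.024,0.009,0.068],[0.025,0.009,0.085],[0.025,0.009,0.101],[0.023,0.008,0.118],[0.020,0.007,0.133],[0.019,0.0065,0.138],[0.018,0.006,0.142],[0.018,0.006,0.142]],"spin":[0,0,0,0,0,0,0,0,0,0,0,0]}' 6
python3 - <<'E'
from h import *
f=viewer.grab_frame("wrist"); g=viewer.grab_frame("scene")
cv2.imwrite("pics/w3.png",np.hstack([f["pixels"][100:340,150:360],cv2.resize(g["pixels"][130:260,350:480],(480,480))[:240*2][::1][:480].copy()[0:240] ])) if False else None
cv2.imwrite("pics/w3.png",cv2.resize(f["pixels"][100:340,150:390],(560,560))); cv2.imwrite("pics/s3.png",cv2.resize(g["pixels"][130:260,350:480],(560,560)))
E
```

```text
t: 5.55
eef_pos: [0.561, 0.2745, 0.1487]
ee_rot: [1.837, 1.569, 0.614]
force: [4.8, 3.6, -0.8]
width: 0.0117
```

View pics/w3.png

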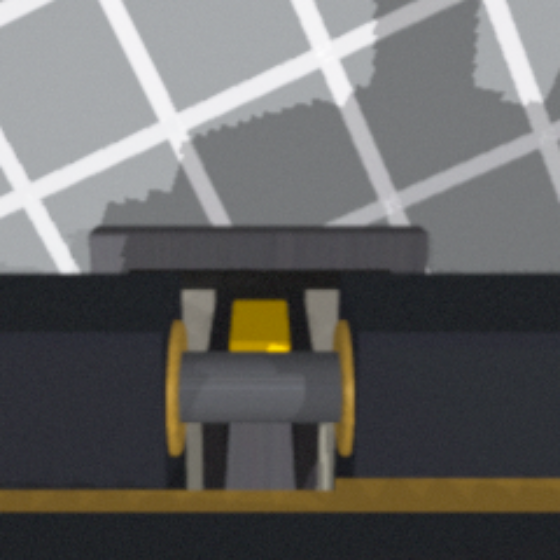

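View pics/s3.png

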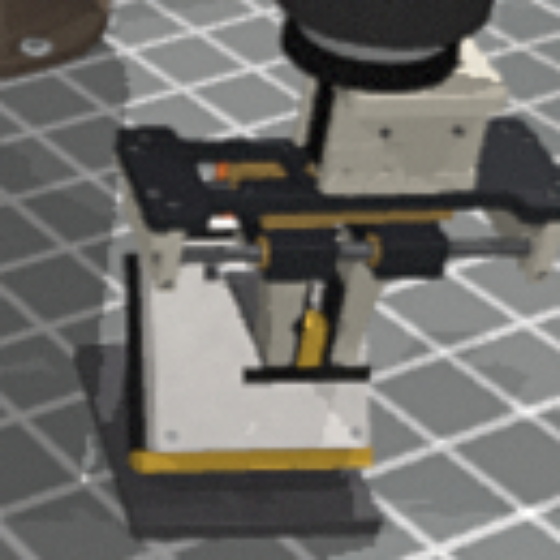

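```bash
python3 -m handwheel '{"gripper":[-0.3,-0.3,-0.3,-0.3,-0.1,-0.1,-0.1,-0.1,-0.1,-0.1],"travel":[[0,0,0],[0,0,0],[0,0,0],[0,0,0.03],[0,0,0.08],[0,0,0.16],[0,0,0.2],[0,0,0.2],[0,0,0.2],[0,0,0.2]],"spin":[0,0,0,0,0,0,0,0,0,0]}' 6
python3 - <<'E'
from h import *
F={n:viewer.grab_frame(n) for n in("wrist","scene")}
cv2.imwrite("pics/w4.png",cv2.resize(F["wrist"]["pixels"][100:340,150:390],(560,560))); cv2.imwrite("pics/s4.png",cv2.resize(F["scene"]["pixels"][130:260,350:480],(560,560)))
p=np.load("p.npy")
def W(p,x): return np.array(p[:3])+(R.from_euler('z',p[3])*R.from_euler('y',-np.radians(35))).apply(np.array(x)/1000)
def K(p,x): return W(p,R.from_euler('y',-p[4]).apply(x)+[15,0,92])
for n in F:
  off,sc=((150,100),560/240) if n=="wrist" else ((350,130),560/130)
  for a in (.8,.9):
    q=[*p[:4],a]
    print(n,a,[(l,((proj(F[n],K(q,x))-off)*sc).round(0).tolist()) for l,x in dict(tabend=(26.5,0,-77),fl=(0,30,-86),fr=(0,-30,-86)).items()])
  print("readout top/bot", [((proj(F[n],W(p,x))-off)*sc).round(0).tolist() for x in ((12,55,0),(12,-55,0),(15,0,92))])
print(arm.get_state()["eef_pos"])
E
```

```text
t: 6.65
eef_pos: [0.5599, 0.2736, 0.2467]
ee_rot: [-1.351, 1.568, -2.574]
force: [0.1, 0.5, -0.2]
width: 0.0395
wrist 0.8 [('tabend', [256.0, 205.0]), ('fl', [176.0, 174.0]), ('fr', [336.0, 174.0])]
wrist 0.9 [('tabend', [256.0, 216.0]), ('fl', [174.0, 177.0]), ('fr', [338.0, 177.0])]
readout top/bot [[139.0, 218.0], [374.0, 218.0], [256.0, 396.0]]
scene 0.8 [('tabend', [307.0, 344.0]), ('fl', [361.0, 394.0]), ('fr', [238.0, 397.0])]
scene 0.9 [('tabend', [308.0, 329.0]), ('fl', [365.0, 381.0]), ('fr', [241.0, 384.0])]
readout top/bot [[366.0, 448.0], [154.0, 453.0], [257.0, 273.0]]
[0.56010828 0.27366323 0.24671059]
```

View pics/w4.png

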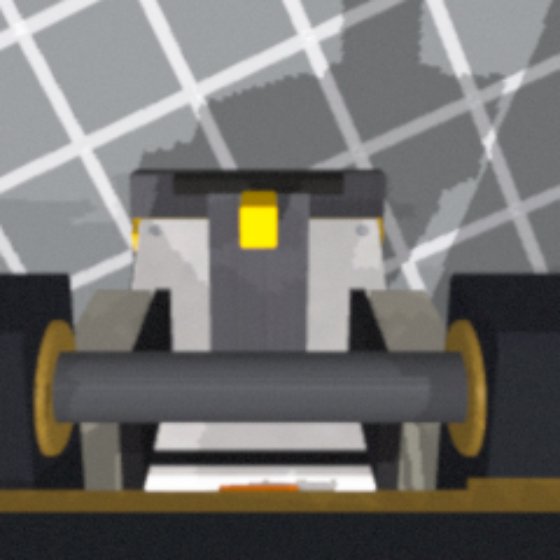

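View pics/s4.png

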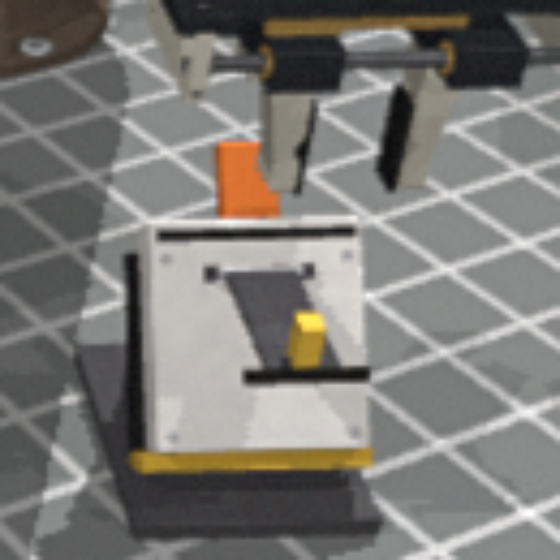

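The scene zoom shows the kickstand out, with the foot bar at about (245–370,375) and the tab upright at (308,320). That agrees with the 0.9 rad prediction. Next I'll move above the handle.

```bash
python3 -m handwheel '{"gripper":[0.4,0.4,0.4,0.4,0.4,0.4],"travel":[[-0.09,-0.03,0.006],[-0.18,-0.06,0.006],[-0.228,-0.078,0.006],[-0.228,-0.078,0.006],[-0.228,-0.078,0.006],[-0.228,-0.078,0.006]],"spin":[0,0,0,0,0,0]}' 10
python3 - <<'E'
from h import *
F={n:viewer.grab_frame(n) for n in("wrist","scene","top")}
cv2.imwrite("pics/w5.png",F["wrist"]["pixels"])
p=np.load("p.npy")
def W(p,x): return np.array(p[:3])+(R.from_euler('z',p[3])*R.from_euler('y',-np.radians(35))).apply(np.array(x)/1000)
for y in(15,-15):
  for x in (7,-7): print((x,y),proj(F["wrist"],W(p,(x,y,161))).round(1))
r=[]
for n in F:
    q=spotter.tip_of(n,"handle"); print(n,[(np.round(a["at"],1).tolist(),round(a["conf"],2)) for a in q[:2]],proj(F[n],W(p,(0,0,142))).round(1))
    if q and q[0]["conf"]>.4: r.append(ray(F[n],q[0]["at"]))
print(tri(r),W(p,(0,0,142)).round(4)); print(arm.get_state()["eef_pos"], proj(F["wrist"],arm.get_state()["eef_pos"]-[0,0,.08]))
E
```

```text
t: 7.35
eef_pos: [0.4471, 0.2354, 0.2508]
ee_rot: [-0.653, 1.57, -1.876]
force: [-0.6, -0.5, 0.1]
width: 0.0612
(7, 15) [241.7 210.3]
(-7, 15) [242.6 221.7]
(7, -15) [284.3 210.3]
(-7, -15) [283.3 221.7]
wrist [([262.3, 199.0], 0.86)] [262.9 195.7]
scene [([406.3, 171.7], 0.78)] [407.1 171.4]
top [([125.0, 243.7], 0.67)] [124.8 243.4]
(array([0.44752532, 0.23412066, 0.15225546]), [0.0013, 0.001, 0.0012]) [0.4492 0.2349 0.1537]
[0.44695175 0.23509223 0.25062202] [261.64169384 204.9511871 ]
```

View pics/w5.png

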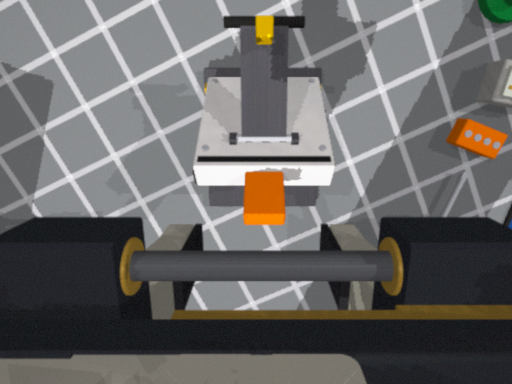

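```bash
python3 -m handwheel '{"gripper":[0.4,0.4,0.4,0.4,0.4,-1,-1,-1,-1,-1,-1],"travel":[[-0.003,-0.0042,-0.07],[-0.003,-0.0042,-0.14],[-0.003,-0.0042,-0.175],[-0.003,-0.0042,-0.183],[-0.003,-0.0042,-0.183],[-0.003,-0.0042,-0.183],[-0.003,-0.0042,-0.183],[-0.003,-0.0042,-0.183],[-0.003,-0.0042,-0.183],[-0.003,-0.0042,-0.183],[-0.003,-0.0042,-0.183]],"spin":[0,0,0,0,0,0,0,0,0,0,0]}' 15
python3 - <<'E'
from h import *
F={n:viewer.grab_frame(n) for n in("wrist","scene")}
cv2.imwrite("pics/w6.png",F["wrist"]["pixels"]);cv2.imwrite("pics/s6.png",cv2.resize(F["scene"]["pixels"][110:260,340:490],(560,560)))
E
```

```text
t: 8.75
eef_pos: [0.4453, 0.233, 0.16]
ee_rot: [1.529, 1.57, 0.306]
force: [-0.6, -1.1, 3.3]
width: 0.03
```

View pics/s6.png

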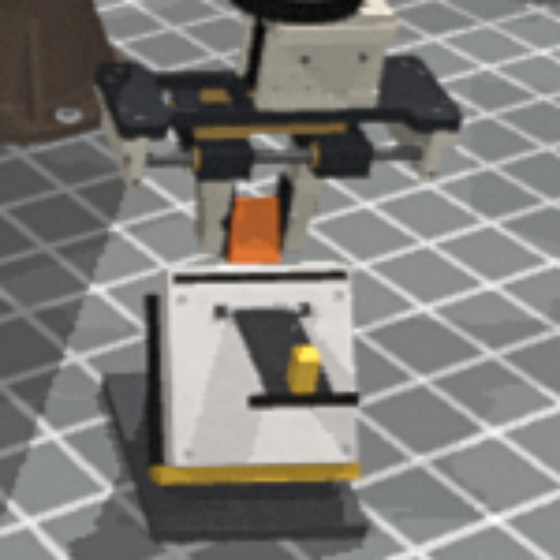

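View pics/w6.png

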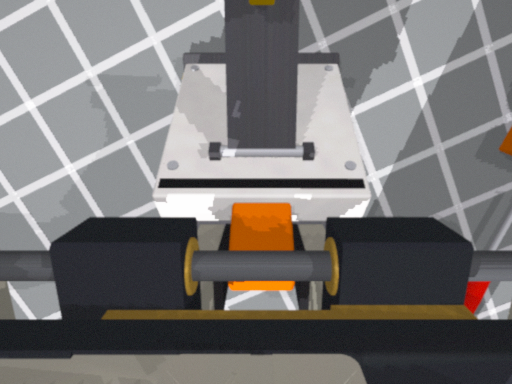

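```bash
python3 -m handwheel '{"gripper":[-1,-1,-1,-1,-1,-1,-1,-1,-1,-1,-1],"travel":[[0.008,0.003,0.015],[0.02,0.007,0.045],[0.04,0.014,0.085],[0.06,0.022,0.13],[0.08,0.029,0.18],[0.094,0.034,0.23],[0.094,0.034,0.28],[0.094,0.034,0.31],[0.094,0.034,0.32],[0.094,0.034,0.32],[0.094,0.034,0.32]],"spin":[0,0,0,0,0,0,0,0,0,0,0]}' 15
python3 - <<'E'
from h import *
F={n:viewer.grab_frame(n) for n in("wrist","scene")}
cv2.imwrite("pics/w7.png",F["wrist"]["pixels"]);cv2.imwrite("pics/s7.png",F["scene"]["pixels"])
E
```

```text
t: 9.95
eef_pos: [0.4915, 0.2497, 0.3181]
ee_rot: [-1.434, 1.568, -2.657]
force: [-0.4, -0.5, -5.3]
width: 0.0301
```

View pics/s7.png

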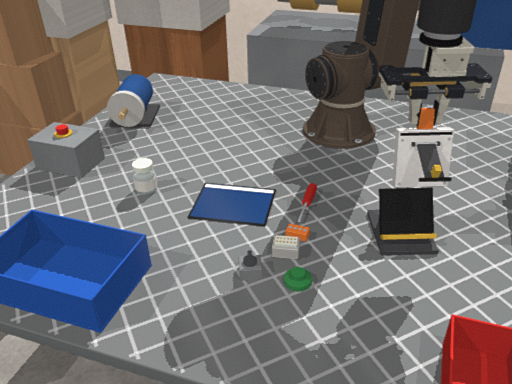

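View pics/w7.png

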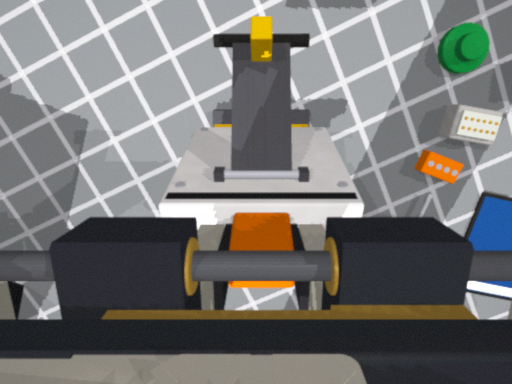

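```bash
python3 -m handwheel '{"gripper":[-1,-1,-1,-1,-1,-1,-1,-1,-1,-1,-1,-1,-1,-1,-1,-1,-1,-1,-1,-1],"travel":[[0,0,0],[0,0,0],[-0.002,-0.02,0],[-0.007,-0.06,0],[-0.014,-0.12,0],[-0.022,-0.19,0],[-0.03,-0.26,0],[-0.038,-0.33,0],[-0.046,-0.40,0],[-0.054,-0.47,0],[-0.062,-0.54,0],[-0.07,-0.61,0],[-0.078,-0.68,0],[-0.086,-0.75,0],[-0.093,-0.81,0],[-0.098,-0.855,0],[-0.101,-0.875,0],[-0.101,-0.881,0],[-0.101,-0.881,0],[-0.101,-0.881,0]],"spin":[0,0,-0.01,-0.02,-0.04,-0.06,-0.08,-0.1,-0.12,-0.14,-0.16,-0.18,-0.2,-0.22,-0.24,-0.26,-0.27,-0.278,-0.278,-0.278]}' 9
python3 - <<'E'
from h import *
F={n:viewer.grab_frame(n) for n in("wrist","scene")}
cv2.imwrite("pics/w8.png",F["wrist"]["pixels"]);cv2.imwrite("pics/s8.png",cv2.resize(F["scene"]["pixels"][80:250,140:340],(800,680)[:2] if False else (700,595)))
print(R.from_euler('xyz',arm.get_state()["ee_rot"]).as_matrix().round(3))
E
```

```text
t: 12.05
eef_pos: [0.4416, -0.19, 0.3196]
ee_rot: [2.122, 1.57, 0.681]
force: [1.1, -0.7, -4.5]
width: 0.0299
[[ 0.     0.991  0.13 ]
 [ 0.     0.13  -0.991]
 [-1.     0.    -0.   ]]
```

View pics/s8.png

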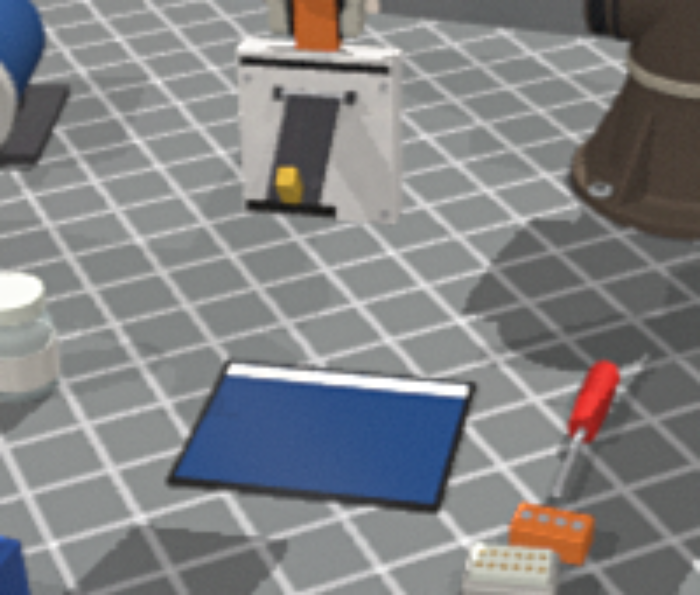

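View pics/w8.png

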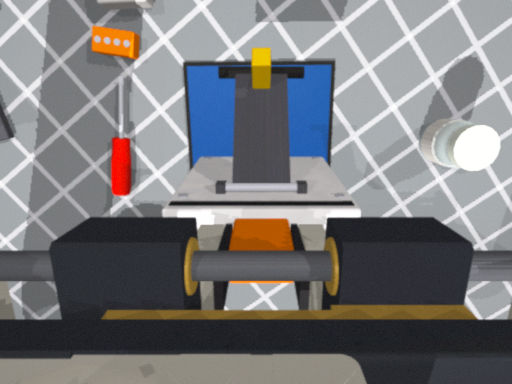

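```bash
cat >> h.py <<'E'
from scipy.optimize import least_squares
# readout pose held: p=[ox,oy,oz,yaw,lean] lean>0: towards back (+x)
def Wl(p,x): return np.array(p[:3])+(R.from_euler('z',p[3])*R.from_euler('y',p[4])).apply(np.array(x)/1000)
def Kl(p,x,a=.9): return Wl(p,R.from_euler('y',-a).apply(x)+[15,0,92])
E
python3 - <<'E'
from h import *
F={n:viewer.grab_frame(n) for n in("wrist","scene")}
s=arm.get_state(); t=s["eef_pos"]
sz=lambda u,v:(140+u/3.5,80+v/3.5)
fix=[("wrist",(12,55,0),(201,157)),("wrist",(12,-55,0),(323,157)),("scene",(12,55,0),sz(396,222)),("scene",(12,55,120),sz(402,62)),("scene",(12,-55,120),sz(241,55)),("wrist",(-12,55,120),(166,217)),("wrist",(-12,-55,120),(358,217)),("wrist",(12,55,120),(176,203)),("wrist",(12,-55,120),(350,203))]
kk=[("wrist",(0,30,-86),(219,72)),("wrist",(0,-30,-86),(303,72)),("scene",(0,-30,-86),sz(248,205)),("scene",(0,30,-86),sz(336,212)),("wrist",(26.5,0,-77),(262,65))]
hg=[("wrist",(0,20,0),(224,187)),("wrist",(0,-20,0),(300,187))]
def res(p): return np.ravel([proj(F[n],Wl(p,x))-u for n,x,u in fix]+[proj(F[n],Kl(p,x))-u for n,x,u in kk]+[proj(F[n],Kl(p,x))-u for n,x,u in hg])
r=least_squares(res,[t[0]+.03,t[1],t[2]-.145,.13,-.2],loss='soft_l1',x_scale=[.01,.01,.01,.1,.1]); p=r.x
print(p.round(4),np.degrees(p[3:])); print(res(p).reshape(-1,2).round(1).tolist())
d=(R.from_euler('z',p[3])*R.from_euler('y',p[4])).inv().apply(t-p[:3])*1000; print("tcp in readout",d.round(1))
print("tcp",t,"front edge",Wl(p,(-12,0,0)),"back",Wl(p,(12,0,0)),"foot",Kl(p,(0,0,-86)))
E
```

```text
[ 0.4523 -0.1887  0.1663  0.1316 -0.0569] [ 7.54238455 -3.25871936]
[[-0.2, -0.0], [-0.9, -0.2], [-0.6, 1.2], [-3.0, 0.1], [-2.6, -0.8], [0.8, 25.1], [-1.3, 24.8], [-13.2, 0.2], [10.7, -0.1], [1.1, 1.1], [-0.3, 1.0], [-0.8, 1.2], [-0.7, 1.2], [-0.6, -8.9], [6.1, -3.7], [-6.9, -3.8]]
tcp in readout [ -1.8   0.2 153.7]
tcp [ 0.44183359 -0.18986148  0.31963589] front edge [ 0.44042415 -0.19025008  0.1655856 ] back [ 0.46417803 -0.18710494  0.16694988] foot [ 0.53165062 -0.17817122  0.20942904]
```

```bash
python3 -m handwheel '{"gripper":[-1,-1,-1,-1,-1,-1,-1,-1,-1,-1],"travel":[[-0.005,-0.001,-0.03],[-0.012,-0.002,-0.08],[-0.022,-0.003,-0.14],[-0.022,-0.003,-0.2],[-0.022,-0.003,-0.25],[-0.022,-0.003,-0.28],[-0.022,-0.003,-0.295],[-0.022,-0.003,-0.3],[-0.022,-0.003,-0.3],[-0.022,-0.003,-0.3]],"spin":[0,0,0,0,0,0,0,0,0,0]}' 9
python3 - <<'E'
from h import *
F={n:viewer.grab_frame(n) for n in("wrist","scene")}
cv2.imwrite("pics/w9.png",F["wrist"]["pixels"]);cv2.imwrite("pics/s9.png",cv2.resize(F["scene"]["pixels"][100:250,140:315],(700,600)))
E
```

```text
t: 13.25
eef_pos: [0.4314, -0.192, 0.1705]
ee_rot: [1.289, 1.569, -0.152]
force: [-0.2, -0.7, -5.1]
width: 0.0303
```

View pics/s9.png

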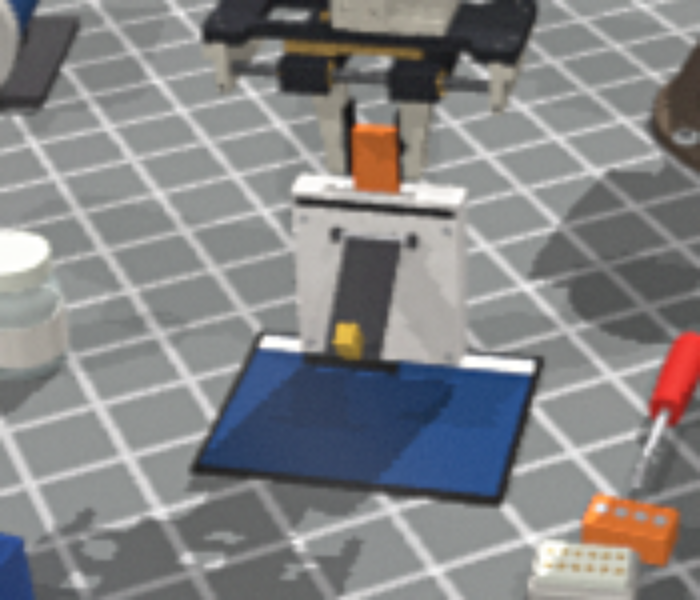

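View pics/w9.png

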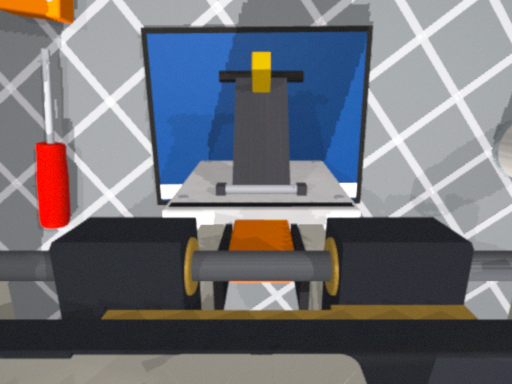

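The readout hangs nearly upright just above the pad near the striped edge, square to it. The wrist view has the pad's sides at columns 145–370, roughly symmetric about the readout. I'll creep down until it touches.

```bash
python3 -m handwheel '{"gripper":[-1,-1,-1,-1],"travel":[[0,0,-0.008],[0,0,-0.016],[0,0,-0.02],[0,0,-0.02]],"spin":[0,0,0,0]}' 9
python3 -m handwheel '{"gripper":[-1,-1,-1],"travel":[[0,0,-0.003],[0,0,-0.006],[0,0,-0.006]],"spin":[0,0,0]}' 9
```

```text
t: 13.75
eef_pos: [0.4303, -0.192, 0.1591]
ee_rot: [-1.77, 1.57, 3.072]
force: [-1.1, 0.2, -4.7]
width: 0.0302
t: 14.05
eef_pos: [0.4305, -0.192, 0.1563]
ee_rot: [-1.876, 1.57, 2.966]
force: [0.9, 0.0, -5.7]
width: 0.0302
```

```bash
python3 -m handwheel '{"gripper":[-1,-1,-1],"travel":[[0,0,-0.003],[0,0,-0.006],[0,0,-0.006]],"spin":[0,0,0]}' 9
```

```text
t: 14.35
eef_pos: [0.4315, -0.192, 0.1542]
ee_rot: [1.285, 1.569, -0.156]
force: [0.5, 0.9, 1.0]
width: 0.03
```

```bash
python3 -m handwheel '{"gripper":[-1,-1,-1,-1,-1,-1,-1,-1,-1],"travel":[[0.008,0.001,-0.001],[0.017,0.002,-0.002],[0.032,0.004,-0.0015],[0.047,0.006,-0.0012],[0.062,0.008,-0.002],[0.076,0.010,-0.0034],[0.09,0.012,-0.006],[0.1055,0.0139,-0.0086],[0.1055,0.0139,-0.0086]],"spin":[0,0,0,0,0,0,0,0,0]}' 7
python3 - <<'E'
from h import *
F={n:viewer.grab_frame(n) for n in("wrist","scene")}
cv2.imwrite("pics/w10.png",F["wrist"]["pixels"]);cv2.imwrite("pics/s10.png",cv2.resize(F["scene"]["pixels"][100:250,140:315],(700,600)))
E
```

```text
t: 15.25
eef_pos: [0.4845, -0.185, 0.1489]
ee_rot: [0.701, 1.571, -0.74]
force: [0.5, -0.1, 1.2]
width: 0.0297
```

View pics/s10.png

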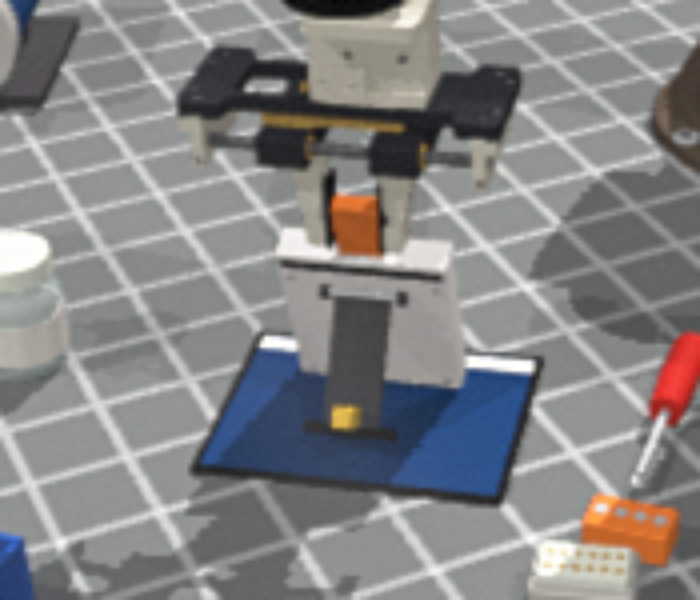

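View pics/w10.png

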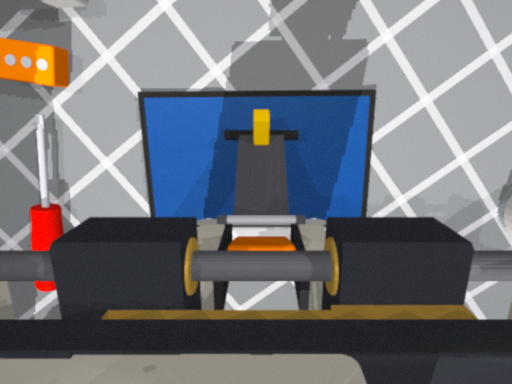

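```bash
python3 -m handwheel '{"gripper":[-1,-1,-1,-1,-1,-1],"travel":[[0.01,0.0013,-0.003],[0.02,0.0026,-0.006],[0.03,0.004,-0.009],[0.038,0.005,-0.0115],[0.042,0.0055,-0.013],[0.042,0.0055,-0.013]],"spin":[0,0,0,0,0,0]}' 7
python3 - <<'E'
from h import *
F={n:viewer.grab_frame(n) for n in("wrist","scene","top")}
cv2.imwrite("pics/w11.png",F["wrist"]["pixels"]);cv2.imwrite("pics/s11.png",cv2.resize(F["scene"]["pixels"][100:250,140:315],(700,600)))
E
```

```text
t: 15.95
eef_pos: [0.5041, -0.1823, 0.1425]
ee_rot: [-1.646, 1.569, -3.087]
force: [-1.7, -1.2, 2.5]
width: 0.03
```

View pics/s11.png

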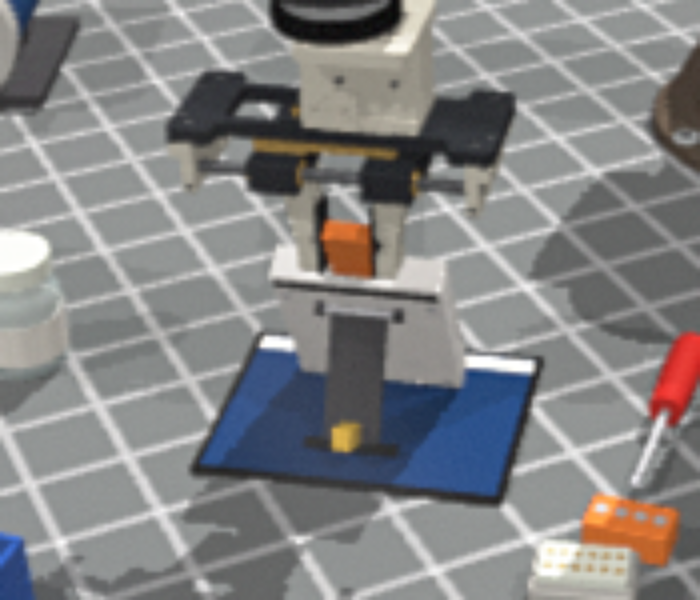

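View pics/w11.png

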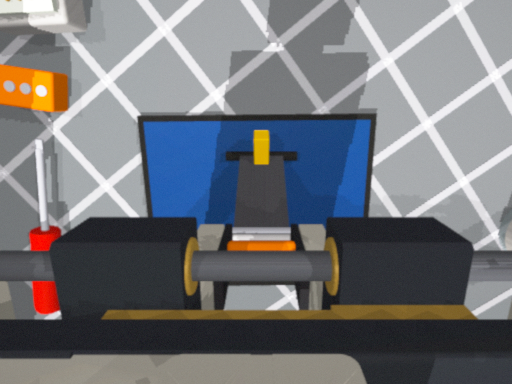

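```bash
python3 - <<'E'
from h import *
F={n:viewer.grab_frame(n) for n in("wrist","scene")}
sz=lambda u,v:(140+u/4,100+v/4)
t=arm.get_state()["eef_pos"]
fix=[("scene",(12,-55,0),sz(303,373)),("scene",(12,55,0),sz(464,386)),("scene",(12,55,120),sz(446,298)),("scene",(12,-55,120),sz(275,283))]
kk=[("wrist",(0,30,-86),(227,156)),("wrist",(0,-30,-86),(297,156)),("scene",(0,-30,-86),sz(306,442)),("scene",(0,30,-86),sz(397,450)),("scene",(26.5,0,-77),sz(344,438-6))]
def res(p): return np.ravel([proj(F[n],Wl(p,x))-u for n,x,u in fix]+[proj(F[n],Kl(p,x))-u for n,x,u in kk])
p=least_squares(res,[.44,-.19,.01,.13,.4],loss='soft_l1',x_scale=[.01,.01,.01,.1,.1]).x
print(p.round(4),np.degrees(p[3:])); print(res(p).reshape(-1,2).round(1).tolist()); print("foot",Kl(p,(0,0,-86)),"back edge",Wl(p,(12,0,0)))
print((R.from_euler('z',p[3])*R.from_euler('y',p[4])).inv().apply(t-p[:3])*1000)
E
python3 -m handwheel '{"gripper":[-1,-1,-1],"travel":[[0.004,0.0005,-0.0015],[0.008,0.001,-0.003],[0.008,0.001,-0.003]],"spin":[0,0,0]}' 7
```

```text
[ 0.4385 -0.1899  0.0048  0.1192  0.4565] [ 6.8267923  26.15303942]
[[-0.2, -0.2], [-0.7, 0.9], [-1.7, -0.8], [-2.0, -1.4], [-0.6, -0.1], [-1.2, 0.6], [-0.4, -0.0], [-0.3, 0.6], [-1.0, 2.3]]
foot [ 0.52882136 -0.17907507  0.00311643] back edge [ 0.44923962 -0.18860236 -0.00046393]
[ -1.5747036   -0.29232077 152.66263556]
t: 16.5
eef_pos: [0.5087, -0.1819, 0.142]
ee_rot: [1.022, 1.57, -0.419]
force: [-3.9, -0.0, 8.0]
width: 0.0302
```

```bash
python3 -m handwheel '{"gripper":[-1,-1],"travel":[[-0.006,-0.0008,0.0015],[-0.008,-0.001,0.003]],"spin":[0,0]}' 5
python3 -m handwheel '{"gripper":[-0.25,0,0.2,0.2,0.2,0.2],"travel":[[0,0,0],[0,0,0],[0,0,0],[0,0,0],[0,0,0],[0,0,0]],"spin":[0,0,0,0,0,0]}' 5
python3 - <<'E'
from h import *
F={n:viewer.grab_frame(n) for n in("wrist","scene")}
cv2.imwrite("pics/w12.png",F["wrist"]["pixels"]);cv2.imwrite("pics/s12.png",cv2.resize(F["scene"]["pixels"][100:250,140:315],(700,600)))
E
```

```text
t: 16.7
eef_pos: [0.5046, -0.1822, 0.1427]
ee_rot: [1.756, 1.57, 0.314]
force: [0.5, 0.4, -2.4]
width: 0.0299
t: 17.3
eef_pos: [0.5044, -0.1823, 0.1427]
ee_rot: [2.484, 1.571, 1.043]
force: [-0.4, 0.9, 0.7]
width: 0.0523
```

View pics/s12.png

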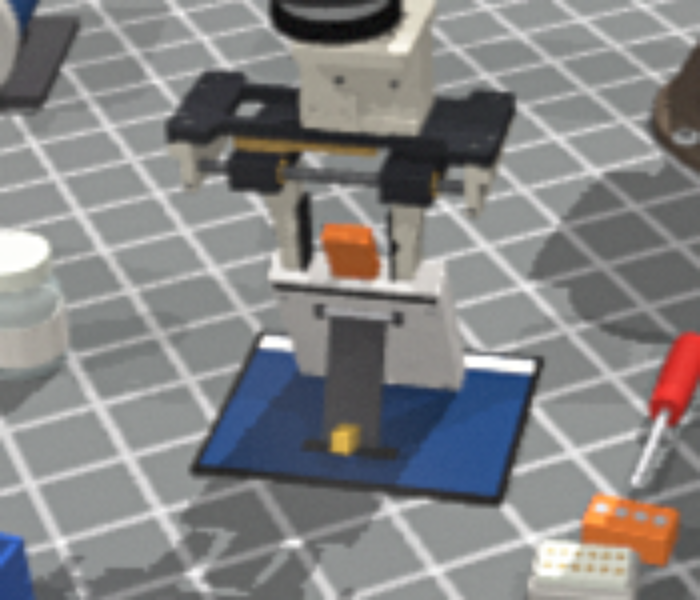

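View pics/w12.png

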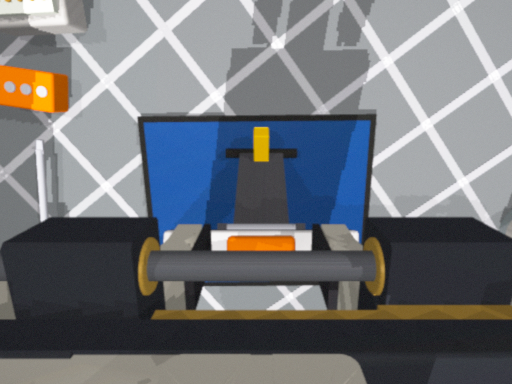

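The readout stands on its own between the open fingers. I'll lift the arm straight up and check again.

```bash
python3 -m handwheel '{"gripper":[0.2,0.2,0.2,0.2,0.2,0.2,0.2,0.2,0.2,0.2,0.2,0.2],"travel":[[0,0,0.03],[0,0,0.08],[0,0,0.15],[0,0,0.25],[0,0.1,0.3],[0,0.2,0.3],[0,0.3,0.3],[0,0.4,0.3],[0,0.5,0.3],[0,0.5,0.3],[0,0.5,0.3],[0,0.5,0.3]],"spin":[0,0,0,0,0,0,0,0,0,0,0,0]}' 5
python3 - <<'E'
from h import *
F={n:viewer.grab_frame(n) for n in("top","scene")}
cv2.imwrite("pics/t13.png",cv2.resize(F["top"]["pixels"][185:280,235:350],None,fx=6,fy=6,interpolation=cv2.INTER_CUBIC));cv2.imwrite("pics/s13.png",cv2.resize(F["scene"]["pixels"][100:300,130:390],(780,600)))
E
```

```text
t: 18.6
eef_pos: [0.5043, 0.0673, 0.2927]
ee_rot: [-0.971, 1.57, -2.412]
force: [-0.9, -0.6, 0.2]
width: 0.0523
```

View pics/t13.png

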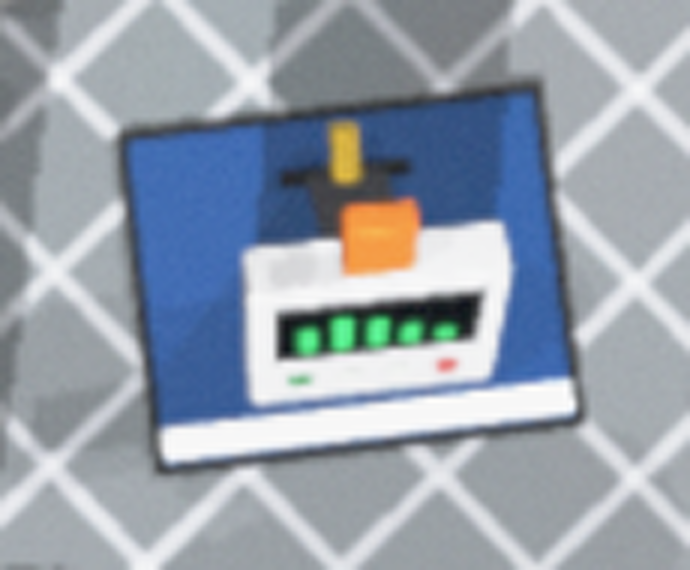

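View pics/s13.png

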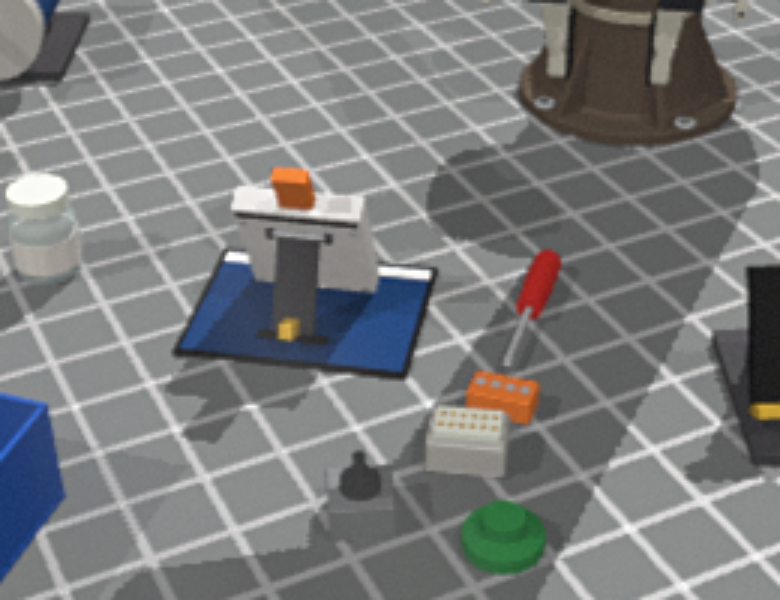

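```bash
python3 -c "
from h import *
print(arm.job_done())"
```

```text
the job is handed in; nothing more can be done
None
```

The readout now stands on the blue pad, leaning back on its fully open kickstand. Its display faces out over the white-striped edge. I handed the job in at about 18.7 s; no verdict was reported.

- **Kickstand:** I opened it to its stop by the yellow tab. The foot and tab pixels matched 0.9 rad, and nothing contradicted that later.
- **Placing:** I picked the readout up by the orange handle and lowered it until the force showed contact. I then tipped it back until the foot bar touched, which pressed with about 8 N, eased off, and let go. It did not drop.
- **Last checks:**
    - **Lean:** it fitted at 26.15°, just before release.
    - **Position:** it is wholly on the pad and did not visibly shift when I let go.
    - **Direction:** it is square to the stripe within about 1°.
    - **Surroundings:** the other things look unmoved, and the gripper is clear.
- **Small disagreements:** images put the grip 153–154 mm from the readout's origin, while the contact height implied about 150 mm. The pad measured about 155 x 196 mm instead of 160 x 200. Both were small enough not to affect the placing.

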